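# Raise the grow lamp three clicks

### The arm

A 6-joint arm with a two-finger parallel gripper is mounted at the origin on the work surface. World frame = base frame: x ahead of the robot, y to its left, z up, the work surface at z = 0. Lengths are in mm, angles in rad, forces in N, time in s.
With the tool pointing down it reaches from about 400 to 925 mm from the base axis. Payload 12.5 kg.
Tool frame: the origin (TCP) lies at the centre of the arm's flange, where the gripper is bolted on; the fingertips stand 190 mm ahead of it and the grasp point (between the pads) lies 171 mm ahead of it (grasp_offset is the distance from the TCP to the grasp point, in mm); z points along the fingers, y is the line along which they close (so a half turn about z gives the same grasp; the last joint's range is limited). The gripper opens to 95 mm and grips with 3 to 60 N. Pads are 20 mm wide; open, the fingers measure 119 mm over their backs; the gripper's body (75 mm by 180 mm) begins 59 mm behind the grasp point.
Start: joints at [1.093, 0.491, 1.559, -0, 1.092, -0.106], TCP at [227.035, 582.306, 404.761] pointing down, gripper open.
Joint ranges: [-3.1, 3.1], [-0.84, 2.19], [0.05, 2.79], [-1.13, 4.28], [0.06, 2.93], [-2.69, 2.69]. Speed limits (rad/s): [2.22, 2.22, 2.79, 3.14, 3.14, 3.14].

### API

Orientations are given as a 3x3 rotation matrix whose columns are the frame's x, y, z axes.
In Python, from bench import observe, camera, finish_job, grasp_offset gives the robot as it stands.
- The arm moves only by the shell command python3 -m jog 'ROWS' [FORCE]. ROWS is JSON, a list of rows, each an object of numbers: "dx", "dy", "dz": the shift along the tool's x, y, z normalised to -1 to 1, where 1 is 0.3 m; "rx", "ry", "rz": the turn, a rotation vector about the tool's x, y, z normalised to -1 to 1, where 1 is pi rad; "fingers": the opening, from 0 (shut) to 1 (fully open). A call has 1 to 5 rows; each row shifts and turns the commanded pose from where the row before left it, along the tool's axes as they then stand; what a row does not reach is not made up. A row lasts 1/10 s, in which the tool goes at most 50 mm and 8.59 degrees, less where a joint would pass 70% of its speed; a pose out of reach is approached as far as the arm can. A call with a number of a shift or a turn outside -1 to 1 is refused whole. A call with a gripper value outside its range is refused whole. The fingers move at their own pace and stop on an object; FORCE is the grip in N (left out, the last holds). Time passes only in rows, so rows that do not move let the fingers close. It gives the time, the measured TCP pose, the force, the opening and the grip force at its end, in the units of the state.
- observe(): the state, without advancing time (a new reading comes with each control period).
- camera(name): name is "scene" or "top"; returns a dict with "color" (384x512x3 uint8, red, green, blue), "fx", "fy", "cx", "cy" (pixels), "position" and "rotation" of the camera in the world. Camera axes: x right, y down, z forward; pixel columns grow to the right and rows downward; lengths in mm; the calibration is good to about 2 mm. A picture is of the moment at which its call begins. There is no depth.
- finish_job(): hands the job in; it is judged then, once.
The state is a dict: "t": time; "joints": joint angles; "joint_velocities": joint speeds; "tau": joint torques, N m; "position": TCP position; "tool_rot": TCP orientation; "wrist_force": force on the tool from outside, world axes, zero at the start; "ft_torque": the same for the moment, N m; "grip_width": finger opening in mm; "gripper_force": force on a finger pad.
Only numpy, scipy, OpenCV 4.12 (cv2) and the standard library are available. Lean on these libraries where they do the work, as an engineer would, in place of code of your own. Each camera call takes 0.05 s, during which the arm holds its last target. There are 200 camera calls.

### The job

The seedlings have grown up close to the grow lamp. Raise the lamp on its ratchet column, which has a T-handle on top, exactly three clicks higher than it stands now, and leave it settled on the pawl. Do not shift or knock over the pots and other loose things on the bench.

Things in the scene. Friction and masses are not known exactly. Their poses are not given: they have to be found in the camera images.
- stand: The lamp stand, bolted to the bench: grey steel base plate 220 x 180 x 12 mm with a grey upright channel, 145 mm high, at its centre. Origin: centre of the plate's underside, on the column's axis. Its x axis points towards the column's toothed face and pawl (away from the robot, within 0.35 rad), y along the T-handle and towards the lamp panel, z up.
- column (a joint): Height of the ratchet column in m, growing upwards. At rest it hangs on the spring pawl in a notch, one every 20 mm: 0, 0.02 ... 0.10 (within 1.5 mm); it starts at 0 or 0.02. It slides up freely; the pawl stops it downwards. A click falls about 2 mm above the notch's rest height (third at a lift of 62 mm, fourth at 82 mm; midway is 72 mm); then it sinks onto the pawl and cannot go back.
- handle (a point): Centre of the aluminium T-handle (black ends) on the column's top: a level round bar 130 mm long, 18 mm thick, along the stand's y axis, over an upright stem 16 mm thick. 230 mm above the bench plus the column's height. 32 mm are clear under the bar, down to the head clamp and lamp arm. Lift it from beneath both halves, or pinch it from above. Column and lamp: 0.5 to 1 kg.
- lamp_centre (a point): Middle of the underside of the white lamp panel (150 x 270 x 22 mm; with the cooling fins and driver box on it, its highest point is 21 mm below the handle bar's centre), carried by the column: 245 mm from the column's axis in the stand's +y direction, 68 mm below the handle's centre.
- tray: Blue seed tray 200 x 280 x 45 mm, fixed on the bench under the lamp. Origin: centre of its underside.
- pot0: Black square plastic pot with seedlings, 80 mm wide, 70 mm tall (seedlings to 130 mm), in the tray. Origin: centre of its underside.
- pot1: As pot0, in the tray.
- pot2: As pot0, in the tray.
- pot4: As pot0, standing on the bench beside the stand's base, on the side away from the lamp.
- sprayer: White spray bottle, 72 mm wide, 195 mm tall, to the right. Origin: centre of its underside.
- trowel: Hand trowel lying on the bench, 280 mm long, 70 mm wide, at the right. Origin: near its middle.
- label_tin: Steel tin of plant labels, 72 mm wide, 85 mm tall (labels to 125 mm), at the far right of the stand. Origin: centre of its underside.
- pot_stack: Stack of four empty black pots, 80 mm wide, 112 mm tall, to the left, beyond the tray. Origin: centre of its underside.

How it is judged:
By the outcome, as a careful person would: the job done as asked, in the order asked, and still so for the second after the job is handed in, with the robot touching nothing.
It also fails if it takes over 32 s, if anything falls off the work surface, if the arm or the gripper's body presses on something with over 40 N, if the wrist force passes 120 N, or if a joint passes its speed limit or range.

## Working session

There is one attempt and no reset: what is moved stays moved. The work goes in short steps, Python scripts to look and compute and a shell command to move; the robot and the scene stay as the last step left them, time stands still between calls to the robot, and variables do not carry over. Pictures are saved under pics/ and viewed, at most 10 in all, crops included, and the job is handed in when it is done.

```bash
ls; mkdir -p pics; python3 - <<'E'
from bench import *
import cv2,numpy as np
o=observe();print(o['t'],o['position'],np.round(o['tool_rot'],3).tolist(),o['grip_width'],grasp_offset)
for n in('scene','top'):
    c=camera(n);cv2.imwrite(f'pics/{n}0.png',c['color'][:,:,::-1]);print(n,c['fx'],c['fy'],c['cx'],c['cy'],np.round(c['position'],1),np.round(c['rotation'],4).tolist())
E
```

```text
pics
0.0 [227.01137117 582.26089856 404.14967689] [[-0.932, 0.363, -0.001], [0.363, 0.932, -0.001], [0.0, -0.001, -1.0]] 95.22095119058729 171.3
scene 418.7522449510481 418.7522449510481 255.45425283518819 190.03410845250423 [1245.2  753.7 1111.3] [[-0.6884, 0.4992, -0.5262], [0.7254, 0.4769, -0.4964], [0.0031, -0.7234, -0.6904]]
top 407.016116751334 407.016116751334 260.9931378783239 188.65251405387284 [ 230.5   70.3 1535.9] [[0.0149, -0.9757, 0.2187], [-0.9999, -0.0159, -0.0029], [0.0063, -0.2186, -0.9758]]
```

View pics/scene0.png

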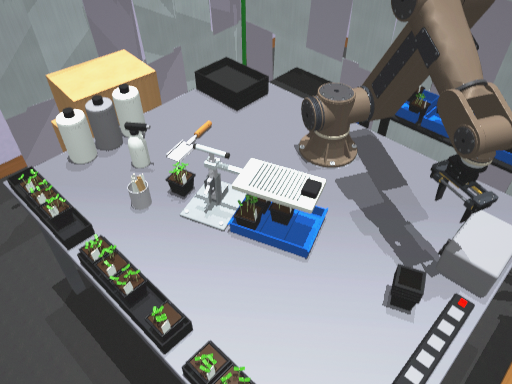

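View pics/top0.png

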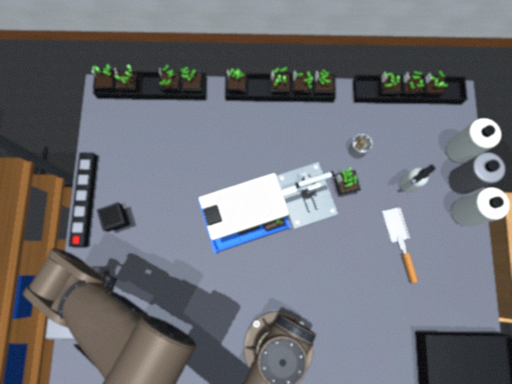

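The scene view shows the stand around (215,180), with the T-handle at about (212,152) and the lamp panel to its right. In the top view the handle runs roughly from (283,190) to (335,176), with pot4 beside it at (347,181). I'll zoom in on both.

```bash
python3 - <<'E'
import cv2,numpy as np
a=cv2.imread('pics/scene0.png')[135:235,155:255];b=cv2.imread('pics/top0.png')[150:250,260:360]
f=lambda i:cv2.resize(i,None,fx=4,fy=4,interpolation=cv2.INTER_CUBIC)
cv2.imwrite('pics/z0.png',np.hstack([f(a),f(b)]))
E
```

```text
(no output)
```

View pics/z0.png

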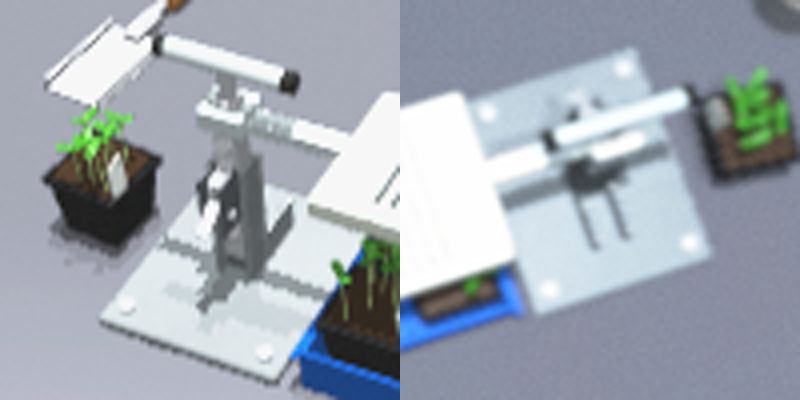

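The left crop is the scene view: the bar's black ends are at crop (158,45) and (290,81). The right crop is the top view, with the ends at crop (547,139) and (693,97). Next I'll triangulate both ends.

```bash
cat > h.py <<'E'
import numpy as np
from bench import camera
def ray(c,u,v):
    d=np.array(c['rotation'])@[(u-c['cx'])/c['fx'],(v-c['cy'])/c['fy'],1]
    return np.array(c['position']),d/np.linalg.norm(d)
def plane(c,u,v,z):
    p,d=ray(c,u,v);return p+d*(z-p[2])/d[2]
def tri(rs):
    A=sum(np.eye(3)-np.outer(d,d) for p,d in rs);b=sum((np.eye(3)-np.outer(d,d))@p for p,d in rs)
    x=np.linalg.solve(A,b);return x,[np.linalg.norm(np.cross(x-p,d)) for p,d in rs]
E
python3 - <<'E'
from h import *
s=camera('scene');t=camera('top')
S=lambda x,y:ray(s,155+(x+.5)/4-.5,135+(y+.5)/4-.5)
T=lambda x,y:ray(t,260+(x-400+.5)/4-.5,150+(y+.5)/4-.5)
l,e1=tri([S(290,81),T(547,139)]);r,e2=tri([S(158,45),T(693,97)])
print(l,e1,r,e2,(l+r)/2,np.linalg.norm(l-r),np.arctan2(*(l-r)[[0,1]]))
Tp=lambda x,y:plane(t,260+(x-400+.5)/4-.5,150+(y+.5)/4-.5,14)
# plate bolts
for q in [(625,68),(690,241),(549,289),(488,112)]:print(Tp(*q))
for q in [(125,307),(263,354)]:print(plane(s,155+(q[0]+.5)/4-.5,135+(q[1]+.5)/4-.5,14))
E
```

```text
[533.65176239 -46.9726714  251.32771689] [np.float64(1.333260191802361), np.float64(1.3332601918024116)] [ 572.29683634 -167.39340353  245.59608389] [np.float64(1.3271458384921901), np.float64(1.3271458384922838)] [ 552.97429937 -107.18303746  248.46190039] 126.5995500919179 -0.3105346488652513
[ 662.72659921 -145.90772981   14.        ]
[ 493.56670776 -205.08890468   14.        ]
[445.65447917 -71.16759164  14.        ]
[616.49870996 -13.08019204  14.        ]
[ 662.60081863 -139.7769209    14.        ]
[615.55168468  -8.51217499  14.        ]
```

The column stands in the 0.02 notch: the handle is at z≈249, centre about (554,-108), and the stand's yaw is about 0.32. I'll pinch from above across the bar. First I raise the tool and turn it.

```bash
python3 -m jog '[{"dz":-0.1,"rz":0.046},{"dz":-0.1,"rz":0.046},{"dz":-0.1,"rz":0.046},{"rz":0.046},{"rz":0.046}]'; python3 -m jog '[{"rz":0.047},{"dx":-0.06},{"dx":-0.12},{"dx":-0.12},{"dx":-0.12}]'
cat > w.py <<'E'
from bench import observe
import numpy as np
o=observe();R=np.array(o['tool_rot']);d=np.array([554,-108.5,249+171.3])-o['position']
a=np.arctan2(R[1,1],R[0,1])
print('t',o['t'],'pos',np.round(o['position'],1),'tilt',R[:2,2].round(4),'need norm dxyz',np.round(R.T@d/300,3),'rz norm',(a-.325)/np.pi,'F',np.round(o['wrist_force'],1),o['grip_width'],o['gripper_force'])
E
python3 w.py
```

```text
t 0.2 pos [227.  582.3 404.4] tilt [-0.0003 -0.0006] need norm dxyz [-1.852 -1.75  -0.052] rz norm 0.2782144162552074 F [ 0.6  0.5 -0.5] 95.45741608867837 0.0schema error: expected keys dx, dy, dz, rx, ry, rz, fingers
schema error: expected keys dx, dy, dz, rx, ry, rz, fingers
```

```bash
python3 -m jog '[{"dx":0,"dy":0,"dz":-0.1,"rx":0,"ry":0,"rz":0.046,"fingers":1},{"dx":0,"dy":0,"dz":-0.1,"rx":0,"ry":0,"rz":0.046,"fingers":1},{"dx":0,"dy":0,"dz":-0.1,"rx":0,"ry":0,"rz":0.046,"fingers":1},{"dx":0,"dy":0,"dz":0,"rx":0,"ry":0,"rz":0.046,"fingers":1},{"dx":0,"dy":0,"dz":0,"rx":0,"ry":0,"rz":0.046,"fingers":1}]'
python3 -m jog '[{"dx":0,"dy":0,"dz":0,"rx":0,"ry":0,"rz":0.047,"fingers":1},{"dx":-0.06,"dy":0,"dz":0,"rx":0,"ry":0,"rz":0,"fingers":1},{"dx":-0.12,"dy":0.02,"dz":0,"rx":0,"ry":0,"rz":0,"fingers":1},{"dx":-0.12,"dy":0.02,"dz":0,"rx":0,"ry":0,"rz":0,"fingers":1},{"dx":-0.12,"dy":0.02,"dz":0,"rx":0,"ry":0,"rz":0,"fingers":1}]'
python3 w.py
```

```text
t: 0.7
position: [226.9, 582.1, 495.7]
tool_rot: [[-0.453, 0.891, 0.001], [0.891, 0.453, 0.001], [0.001, 0.001, -1.0]]
wrist_force: [0.6, 0.1, -0.5]
grip_width: 95.2
gripper_force: 0.0
t: 1.2
position: [285.1, 467.7, 494.5]
tool_rot: [[-0.323, 0.946, -0.0], [0.946, 0.323, -0.0], [-0.0, -0.0, -1.0]]
wrist_force: [0.5, -0.6, 0.2]
grip_width: 95.4
gripper_force: 0.0
t 1.2 pos [285.1 467.7 494.5] tilt [-0.0001 -0.0002] need norm dxyz [-2.107  0.227  0.248] rz norm 0.0013800360170265595 F [ 0.5 -0.6  0.2] 95.39567068697123 0.0
```

```bash
python3 -m jog '[{"dx":-0.14,"dy":0.015,"dz":0,"rx":0,"ry":0,"rz":0,"fingers":1},{"dx":-0.14,"dy":0.015,"dz":0,"rx":0,"ry":0,"rz":0,"fingers":1},{"dx":-0.14,"dy":0.015,"dz":0,"rx":0,"ry":0,"rz":0,"fingers":1},{"dx":-0.14,"dy":0.015,"dz":0,"rx":0,"ry":0,"rz":0,"fingers":1},{"dx":-0.14,"dy":0.015,"dz":0,"rx":0,"ry":0,"rz":0,"fingers":1}]' >/dev/null
python3 -m jog '[{"dx":-0.14,"dy":0.015,"dz":0,"rx":0,"ry":0,"rz":0,"fingers":1},{"dx":-0.14,"dy":0.015,"dz":0,"rx":0,"ry":0,"rz":0,"fingers":1},{"dx":-0.14,"dy":0.015,"dz":0,"rx":0,"ry":0,"rz":0,"fingers":1},{"dx":-0.14,"dy":0.015,"dz":0,"rx":0,"ry":0,"rz":0,"fingers":1},{"dx":-0.14,"dy":0.015,"dz":0,"rx":0,"ry":0,"rz":0,"fingers":1}]' >/dev/null
python3 w.py
```

```text
t 2.2 pos [463.3  84.2 494.8] tilt [0.0003 0.0002] need norm dxyz [-0.705  0.079  0.248] rz norm 0.0011801351686967676 F [ 0.2  0.6 -0.8] 94.62807381640786 0.0
```

```bash
python3 -m jog '[{"dx":-0.14,"dy":0.016,"dz":0,"rx":0,"ry":0,"rz":0,"fingers":1},{"dx":-0.14,"dy":0.016,"dz":0,"rx":0,"ry":0,"rz":0,"fingers":1},{"dx":-0.14,"dy":0.016,"dz":0,"rx":0,"ry":0,"rz":0,"fingers":1},{"dx":-0.14,"dy":0.016,"dz":0,"rx":0,"ry":0,"rz":0,"fingers":1},{"dx":-0.10,"dy":0.015,"dz":0,"rx":0,"ry":0,"rz":0,"fingers":1}]' >/dev/null
python3 -m jog '[{"dx":-0.045,"dy":0,"dz":0,"rx":0,"ry":0,"rz":0,"fingers":1},{"dx":0,"dy":0,"dz":0,"rx":0,"ry":0,"rz":0,"fingers":1}]' >/dev/null
python3 w.py; python3 - <<'E'
from bench import *
import cv2,numpy as np
f=lambda i:cv2.resize(i[:,:,::-1],None,fx=3,fy=3,interpolation=cv2.INTER_CUBIC)
a=camera('scene')['color'][80:230,145:275];b=camera('top')['color'][120:270,240:370]
cv2.imwrite('pics/z1.png',np.hstack([f(a),f(b)]))
E
```

```text
t 2.9 pos [ 553.9 -107.7  494.1] tilt [-0.0009  0.0003] need norm dxyz [-0.003 -0.     0.246] rz norm 0.0006423013525722973 F [-0.3 -0.4  0.3] 95.37510085549509 0.0
```

View pics/z1.png

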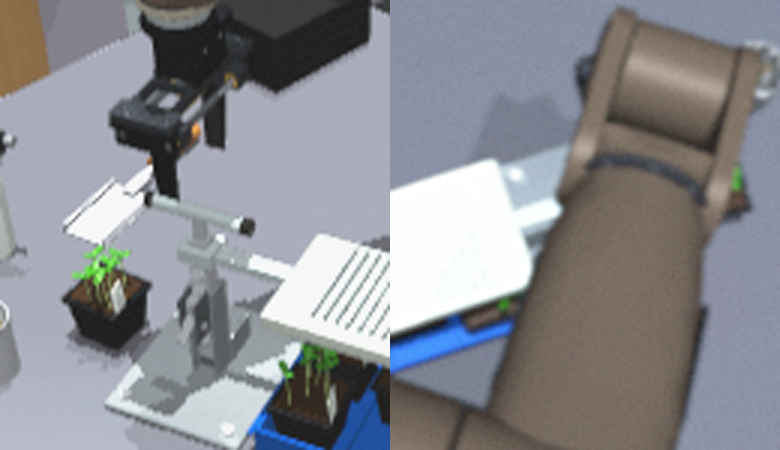

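The gripper hangs over the bar with one finger on each side, at crop (165,170) and (215,120), and the bar runs from (150,200) to (245,225). I'll descend to the bar's height and watch the force.

```bash
python3 -m jog '[{"dx":0,"dy":0,"dz":0.05,"rx":0,"ry":0,"rz":0,"fingers":1},{"dx":0,"dy":0,"dz":0.05,"rx":0,"ry":0,"rz":0,"fingers":1},{"dx":0,"dy":0,"dz":0.05,"rx":0,"ry":0,"rz":0,"fingers":1},{"dx":0,"dy":0,"dz":0.05,"rx":0,"ry":0,"rz":0,"fingers":1},{"dx":0,"dy":0,"dz":0.042,"rx":0,"ry":0,"rz":0,"fingers":1}]' >/dev/null
python3 w.py
python3 -m jog '[{"dx":0,"dy":0,"dz":0,"rx":0,"ry":0,"rz":0,"fingers":0.4},{"dx":0,"dy":0,"dz":0,"rx":0,"ry":0,"rz":0,"fingers":0.4},{"dx":0,"dy":0,"dz":0,"rx":0,"ry":0,"rz":0,"fingers":0.4},{"dx":0,"dy":0,"dz":0,"rx":0,"ry":0,"rz":0,"fingers":0.3},{"dx":0,"dy":0,"dz":0,"rx":0,"ry":0,"rz":0,"fingers":0.3}]' 10 >/dev/null
python3 w.py
```

```text
t 3.5 pos [ 553.2 -105.1  421.8] tilt [0.0001 0.0003] need norm dxyz [-0.012 -0.001  0.005] rz norm 0.001700514717667371 F [ 0.4 -0.3 -0.5] 95.06478893689886 0.0
t 4.0 pos [ 553.7 -106.6  422.6] tilt [ 0.0008 -0.0001] need norm dxyz [-0.006 -0.001  0.008] rz norm 0.0012034453086694759 F [0.  0.2 0.6] 60.38643896484311 0.0
```

```bash
for i in 1 2; do python3 -m jog '[{"dx":0,"dy":0,"dz":0,"rx":0,"ry":0,"rz":0,"fingers":0},{"dx":0,"dy":0,"dz":0,"rx":0,"ry":0,"rz":0,"fingers":0},{"dx":0,"dy":0,"dz":0,"rx":0,"ry":0,"rz":0,"fingers":0},{"dx":0,"dy":0,"dz":0,"rx":0,"ry":0,"rz":0,"fingers":0}]' 10 >/dev/null; python3 w.py; done
```

```text
t 4.4 pos [ 553.7 -106.6  422.1] tilt [-0.      0.0001] need norm dxyz [-0.006 -0.001  0.006] rz norm 0.0011912968654104149 F [-0.2 -0.4 -0.1] 28.152436023652555 0.0
t 4.8 pos [ 554.  -106.5  422.2] tilt [0.0015 0.0002] need norm dxyz [-0.006 -0.002  0.006] rz norm 0.0012231030377408518 F [ 5.1  1.8 -0.7] 17.75211806621971 10.003854408860207
```

The pads are on the bar at 17.8 mm. Now I nudge slightly to relieve the side force and grip firmly.

```bash
python3 -m jog '[{"dx":0,"dy":0.003,"dz":0,"rx":0,"ry":0,"rz":0,"fingers":0},{"dx":0,"dy":0,"dz":0,"rx":0,"ry":0,"rz":0,"fingers":0},{"dx":0,"dy":0,"dz":0,"rx":0,"ry":0,"rz":0,"fingers":0},{"dx":0,"dy":0,"dz":0,"rx":0,"ry":0,"rz":0,"fingers":0}]' 50 >/dev/null; python3 w.py
python3 -m jog '[{"dx":0,"dy":0,"dz":-0.02,"rx":0,"ry":0,"rz":0,"fingers":0},{"dx":0,"dy":0,"dz":-0.02,"rx":0,"ry":0,"rz":0,"fingers":0},{"dx":0,"dy":0,"dz":-0.02,"rx":0,"ry":0,"rz":0,"fingers":0},{"dx":0,"dy":0,"dz":-0.02,"rx":0,"ry":0,"rz":0,"fingers":0},{"dx":0,"dy":0,"dz":-0.02,"rx":0,"ry":0,"rz":0,"fingers":0}]' 50;python3 w.py
```

```text
t 5.2 pos [ 554.4 -106.4  422.1] tilt [-0.0003 -0.    ] need norm dxyz [-0.006 -0.004  0.006] rz norm 0.0012264048913628095 F [-0.1 -0.4  0.3] 17.218819238406123 50.004669427871704
t: 5.7
position: [554.4, -106.4, 452.6]
tool_rot: [[-0.323, 0.946, -0.0], [0.946, 0.323, 0.0], [0.0, -0.0, -1.0]]
wrist_force: [2.1, -2.2, -13.4]
grip_width: 16.8
gripper_force: 50.0
t 5.7 pos [ 554.4 -106.4  452.6] tilt [-0.0004  0.    ] need norm dxyz [-0.006 -0.004  0.108] rz norm 0.0012056587287502308 F [  2.1  -2.2 -13.4] 16.816151700500615 50.000805258750916
```

```bash
python3 -m jog '[{"dx":0,"dy":0,"dz":-0.03,"rx":0,"ry":0,"rz":0,"fingers":0},{"dx":0,"dy":0,"dz":-0.03,"rx":0,"ry":0,"rz":0,"fingers":0},{"dx":0,"dy":0,"dz":-0.03,"rx":0,"ry":0,"rz":0,"fingers":0},{"dx":0,"dy":0,"dz":-0.03,"rx":0,"ry":0,"rz":0,"fingers":0},{"dx":0,"dy":0,"dz":-0.017,"rx":0,"ry":0,"rz":0,"fingers":0}]' 50 >/dev/null
python3 -m jog '[{"dx":0,"dy":0,"dz":0,"rx":0,"ry":0,"rz":0,"fingers":0},{"dx":0,"dy":0,"dz":0,"rx":0,"ry":0,"rz":0,"fingers":0}]' 50 >/dev/null
python3 w.py; python3 - <<'E'
from bench import *
import cv2,numpy as np
a=camera('scene')['color'][80:230,145:345]
cv2.imwrite('pics/z2.png',cv2.resize(a[:,:,::-1],None,fx=4,fy=4,interpolation=cv2.INTER_CUBIC))
E
```

```text
t 6.4 pos [ 554.4 -106.3  493.3] tilt [-0. -0.] need norm dxyz [-0.006 -0.004  0.243] rz norm 0.0012043307402083833 F [-1.2 -3.6 -9.1] 16.993632758098084 50.00251114368439
```

View pics/z2.png

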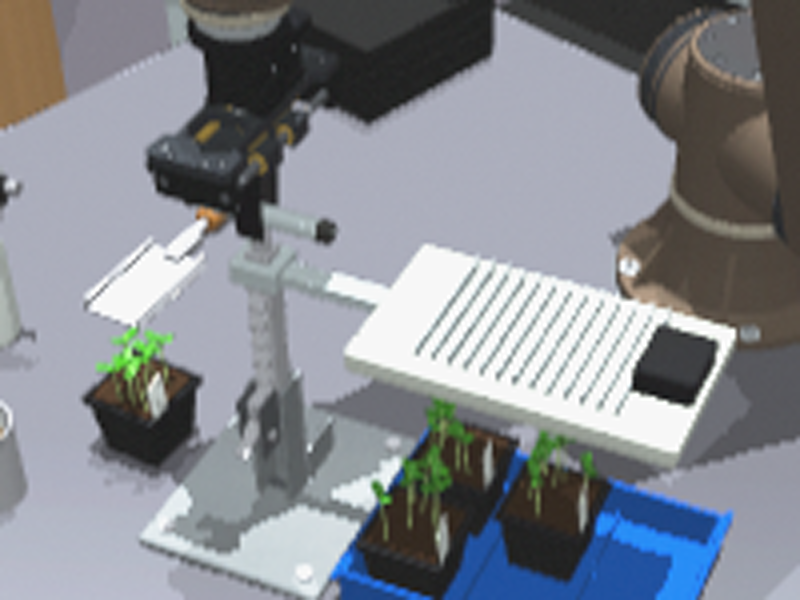

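The column is raised. The bar's end is now at crop (325,230) and the pots have not moved. I'll check the lift from the picture, then lower it onto the pawl.

```bash
python3 - <<'E'
from h import *
s=camera('scene');R=np.array(s['rotation'])
for z in (251.3,311,316,321,326,331):
    q=R.T@(np.array([533.6,-47,z])-s['position']);print(z,q[0]/q[2]*s['fx']+s['cx'],q[1]/q[2]*s['fy']+s['cy'])
print(145+325.5/4-.5,80+230.5/4-.5)
E
python3 -m jog '[{"dx":0,"dy":0,"dz":0.01,"rx":0,"ry":0,"rz":0,"fingers":0},{"dx":0,"dy":0,"dz":0.01,"rx":0,"ry":0,"rz":0,"fingers":0},{"dx":0,"dy":0,"dz":0.01,"rx":0,"ry":0,"rz":0,"fingers":0},{"dx":0,"dy":0,"dz":0,"rx":0,"ry":0,"rz":0,"fingers":0},{"dx":0,"dy":0,"dz":0,"rx":0,"ry":0,"rz":0,"fingers":0}]' 50 >/dev/null;python3 w.py
python3 -m jog '[{"dx":0,"dy":0,"dz":0.007,"rx":0,"ry":0,"rz":0,"fingers":0},{"dx":0,"dy":0,"dz":0,"rx":0,"ry":0,"rz":0,"fingers":0},{"dx":0,"dy":0,"dz":0,"rx":0,"ry":0,"rz":0,"fingers":0}]' 50 >/dev/null;python3 w.py
```

```text
251.3 226.73136324289402 154.77826288833901
311 225.89693191050196 140.02691816205925
316 225.82468341574372 138.7496860990224
321 225.75205633804688 137.46576132537177
326 225.6790476939263 136.1750910981002
331 225.60565446846513 134.8776221185409
225.875 137.125
t 7.0 pos [ 554.5 -106.4  483.9] tilt [-0.0009  0.0002] need norm dxyz [-0.006 -0.004  0.212] rz norm 0.0011967015675099855 F [-4.1 -3.2 -9.1] 16.910703100461273 50.00225365161896
t 7.3 pos [ 554.4 -106.4  482.4] tilt [-0.     -0.0001] need norm dxyz [-0.006 -0.004  0.207] rz norm 0.0012131926179363085 F [-3.7 -3.4 -7.4] 17.032728048987142 50.00274896621704
```

```bash
python3 -m jog '[{"dx":0,"dy":0,"dz":0.004,"rx":0,"ry":0,"rz":0,"fingers":0},{"dx":0,"dy":0,"dz":0,"rx":0,"ry":0,"rz":0,"fingers":0},{"dx":0,"dy":0,"dz":0,"rx":0,"ry":0,"rz":0,"fingers":0}]' 50 >/dev/null;python3 w.py
python3 -m jog '[{"dx":0,"dy":0,"dz":0,"rx":0,"ry":0,"rz":0,"fingers":0.5},{"dx":0,"dy":0,"dz":0,"rx":0,"ry":0,"rz":0,"fingers":1},{"dx":0,"dy":0,"dz":0,"rx":0,"ry":0,"rz":0,"fingers":1},{"dx":0,"dy":0,"dz":0,"rx":0,"ry":0,"rz":0,"fingers":1},{"dx":0,"dy":0,"dz":0,"rx":0,"ry":0,"rz":0,"fingers":1}]' 10 >/dev/null;python3 w.py
python3 -m jog '[{"dx":0,"dy":0,"dz":0,"rx":0,"ry":0,"rz":0,"fingers":1},{"dx":0,"dy":0,"dz":0,"rx":0,"ry":0,"rz":0,"fingers":1},{"dx":0,"dy":0,"dz":0,"rx":0,"ry":0,"rz":0,"fingers":1},{"dx":0,"dy":0,"dz":0,"rx":0,"ry":0,"rz":0,"fingers":1},{"dx":0,"dy":0,"dz":0,"rx":0,"ry":0,"rz":0,"fingers":1}]' 10 >/dev/null;python3 w.py
```

```text
t 7.6 pos [ 554.3 -106.3  481.9] tilt [ 0.0008 -0.0004] need norm dxyz [-0.006 -0.003  0.205] rz norm 0.001208584177724513 F [-5.6 -3.5 -2. ] 16.832640320176466 50.00435471534729
t 8.1 pos [ 554.6 -106.3  481.1] tilt [0.0006 0.0001] need norm dxyz [-0.006 -0.004  0.203] rz norm 0.0012099371526038216 F [-0.4 -0.1  0.5] 51.77382350486172 0.0
t 8.6 pos [ 554.5 -106.3  480.9] tilt [-0.      0.0001] need norm dxyz [-0.006 -0.004  0.202] rz norm 0.0012077256833177292 F [-0.9 -0.2  0.3] 91.06710379669722 0.0
```

The weight has passed to the pawl, so I retreat straight up and look.

```bash
python3 -m jog '[{"dx":0,"dy":0,"dz":-0.04,"rx":0,"ry":0,"rz":0,"fingers":1},{"dx":0,"dy":0,"dz":-0.08,"rx":0,"ry":0,"rz":0,"fingers":1},{"dx":0,"dy":0,"dz":-0.08,"rx":0,"ry":0,"rz":0,"fingers":1},{"dx":0,"dy":0,"dz":-0.08,"rx":0,"ry":0,"rz":0,"fingers":1},{"dx":0,"dy":0,"dz":-0.04,"rx":0,"ry":0,"rz":0,"fingers":1}]' 10
python3 -m jog '[{"dx":0,"dy":0,"dz":0,"rx":0,"ry":0,"rz":0,"fingers":1},{"dx":0,"dy":0,"dz":0,"rx":0,"ry":0,"rz":0,"fingers":1},{"dx":0,"dy":0,"dz":0,"rx":0,"ry":0,"rz":0,"fingers":1}]' 10 >/dev/null; python3 w.py; python3 - <<'E'
from bench import *
import cv2
a=camera('scene')['color'][80:230,145:345]
cv2.imwrite('pics/z3.png',cv2.resize(a[:,:,::-1],None,fx=4,fy=4,interpolation=cv2.INTER_CUBIC))
E
```

```text
t: 9.1
position: [554.2, -106.2, 579.8]
tool_rot: [[-0.323, 0.946, 0.003], [0.946, 0.323, -0.001], [-0.002, 0.003, -1.0]]
wrist_force: [-0.5, -0.1, 0.1]
grip_width: 95.3
gripper_force: 0.0
t 9.4 pos [ 554.6 -106.4  575.7] tilt [-0.0018  0.0007] need norm dxyz [-0.007 -0.003  0.518] rz norm 0.001200228823832226 F [ 0.6 -1.1 -0.2] 95.06457972647402 0.0
```

View pics/z3.png

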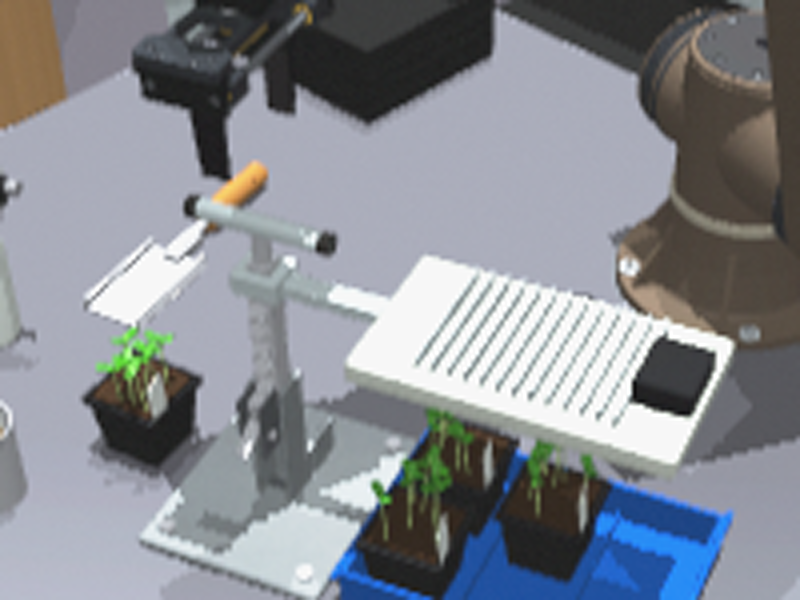

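The bar's right end is at crop (325,242), image row 140.1. That puts it at z≈311 against 251 before, a lift of 60 mm or three notches. The pots stand where they were and the gripper is clear.

```bash
python3 -c "from bench import finish_job;print(finish_job())"
```

```text
the job is handed in; nothing more can be done
None
```

The lamp now hangs on the pawl three clicks higher (a camera-measured lift of about 60 mm). The pots near the stand did not move, the gripper is clear, and the job was handed in at about 9.5 s.

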